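# Clamp a milled block in a hydraulic fixture with its hand pump

## Task

Clamp the loose milled block in the hydraulic fixture by pushing and pressing with the fingertips: push the block along its rest until it is home against the end pin, then work the black palm button of the hand pump with full strokes, letting it spring right up after each, until the brass indicator pin has popped fully out. Do not lift or tip the block, do not touch the indicator pin, and leave the hex key, the ring gauge and the V-block where they lie.

Things in the scene. Friction and masses are not known exactly. Their poses are not given: they have to be found in the camera images.
- fixture: Aluminium plate, 160 x 290 x 15 mm, fixed. Origin: centre of its underside; z up; +y runs from the pump (right half) to the nest (left half); the -x edge faces the robot, apart from the yaw. In its frame, mm: rest strip top z 21, x 0 to 36, y -4 to 100; pump manifold x -36 to 36, y -118 to -66, top z 49; dark clamp cylinder x -58 to -14, y 53 to 87, top z 45; pipe along x -68, top z 33.
- nest_center (a point): Where the block's centre lies when home: against the end pin and the two buttons of the dark side rail (rail 41 mm high, at the nest's +x side, 60 mm long). Fixed to the fixture at x 20, y 70, z 32 mm of its frame, axes parallel to the fixture's; its +y is the direction in which the block is pushed home.
- block_center (a point): Centre of the milled aluminium block, loose, about 120 g, 32 (x) x 56 (y) x 22 mm high, flat on the rest strip between side buttons and clamp pad, its y along the fixture's y within 3 degrees. At the start it is 12 to 28 mm short of the end pin; push on its -y end face, which is free of other things for 40 mm along the rest.
- pump_plunger (a joint): Travel, m: 0 up, 0.018 down at its stop. A spring lifts it by itself (3 to 6 N); pressing down takes about 6 to 14 N. Strokes under about 6 mm may give nothing, and it must come right up before the next. About 4 to 6 full strokes are needed, differing from start to start. Once the pressure is reached the pump goes solid: it stops part of the way down and resists hard.
- plunger_top (a point): Centre of the top face of the black mushroom-shaped palm button, 41 mm diameter, on top of the pump; 87 mm above the surface plate when up, 69 mm when down. Moves with the plunger. Press straight down on it.
- indicator_pin (a joint): How far the brass pressure indicator pin has come out, m: 0 = in, 0.015 = fully out (its stop). The first strokes only close the clamp and do not move it; it comes out in steps with the last two or three strokes and stays where it is between strokes.
- pin_tip (a point): Centre of the end of the brass indicator pin, 8.6 mm diameter, level, in a dark hexagonal boss on the -y side of the pump manifold, 32 mm above the surface plate. It comes out along the fixture's -y: 2 mm proud of the boss when in, 17 mm when fully out; a witness groove round its root then shows just clear of the boss.
- pin_rod: The brass indicator pin itself (not to be touched). Same axes as the fixture; origin on the pin's axis, 2 mm behind its tip.
- clamp_pad: Round dark pad, 18 mm diameter, on the clamp ram that faces the block's side (+x of the fixture). Its origin lies on the ram's axis, 2 mm behind its face. The pump moves it up to 9 mm forward; it then presses the block with about 10 N against the two side buttons.
- hex_key: Bystander: black hex key, 34 x 88 x 8 mm, loose, lying flat on the front of the fixture plate between pump and clamp cylinder. Origin: centre of its underside.
- ring_gauge: Bystander: steel ring gauge, 58 mm diameter, 18 mm high, loose on the surface plate right of the fixture. Origin: centre of its underside.
- v_block: Bystander: steel V-block with a shaft in it, 40 x 44 x 34 mm, loose on the surface plate left of the fixture. Origin: centre of its underside.
- milled_block: The milled block itself, same axes as its centre point; origin at the centre of its underside.
- end_pin_top (a point): Centre of the top of the steel end pin, 12 mm diameter, 37 mm above the surface plate, 16 mm above the rest strip; it stops the block's +y end.
Things that resemble listed ones, but are neither listed nor needed, are in the scene too. There is more than one size of the milled_block; the job needs the middle-sized.

How it is judged:
By the outcome, as a careful person would: the job done as asked, in the order asked, and still so for the second after the job is handed in, with the robot touching nothing.
It also fails if it takes over 45 s, if anything falls off the work surface, if the arm or the gripper's body presses on something with over 40 N, if the wrist force passes 120 N, or if a joint passes its speed limit or range.

## Robot

A 6-joint arm with a two-finger parallel gripper is mounted at the origin on the work surface; the furniture and walls round the work are solid. World frame = base frame: x ahead of the robot, y to its left, z up, the work surface at z = 0. Lengths are in mm, angles in degrees, forces in N, time in s.
With the tool pointing down it reaches from about 325 to 925 mm from the base axis. Payload 3.1 kg.
Tool frame: the origin (TCP) lies at the very end of the fingers, on their centre line; the grasp point (between the pads) lies grasp_offset behind it (grasp_offset is the distance from the TCP to the grasp point, in mm); z points along the fingers, y is the line along which they close (so a half turn about z gives the same grasp; the last joint's range is limited). The gripper opens to 85 mm and grips with 20 to 120 N. Pads are 22 mm wide; open, the fingers measure 114 mm over their backs; the gripper's body (76 mm by 85 mm) begins 54 mm behind the grasp point. The pads swing forward as they close: fully open they stand 13 mm farther back than shut.
Start: joints at [68.228, 12.427, 92.441, -0, 75.132, -6.429], TCP at [165.362, 602.739, 231.3] pointing down, gripper open.
Joint ranges: [-157.48, 157.48], [-44.54, 120.13], [17.64, 146.25], [-64.5, 244.5], [7.68, 150.69], [-147.95, 147.95]. Speed limits (degrees/s): [159.86, 159.86, 180, 180, 180, 180].

## Interface

Orientations are given as [roll, pitch, yaw] about the fixed x, y, z axes, in that order (R = Rz(yaw) Ry(pitch) Rx(roll)).
In Python, from station import * gives the robot as it stands. Calls block until the motion is done:
- goto(position, orientation): joint-space move of the TCP to a pose.
- move_l(position, attitude=None, speed=150): straight line of the TCP; attitude=None keeps the orientation; speed is the mean speed in mm/s.
- move_j(angles): joint-space move.
- grip(opening, squeeze=None): finger opening in mm; squeeze is the grip in N (None keeps the last); returns when the fingers have stopped.
- wait(seconds).
- solve_ik(position, orientation): joint angles nearest the present ones, or None.
- get_obs(): the state.
- get_image(name): name is "scene" or "top" or "wrist"; returns the picture (384x512x3 uint8, red, green, blue); there is no depth.
- get_calibration(name): a dict with "fx", "fy", "cx", "cy" (pixels), "R" (3x3) and "t" (3): a world point X has camera coordinates R X + t; the wrist camera has in their place "mount" (4x4, takes a point from camera to tool coordinates, whose origin is the TCP and whose axes are the flange's). Camera axes: x right, y down, z forward; pixel columns grow to the right and rows downward; lengths in mm; the calibration is good to about 2 mm. A picture is of the moment at which its call begins: read the wrist's pose just before it. get_calibration takes no time and is no camera call.
A pose or a line that the arm cannot do raises Unreachable and nothing moves.
- sign_off(): hands the job in; it is judged then, once.
Trained networks look in the newest picture that a camera, given by its name, has taken for a name from the list of things; names that differ only in an ending like _2 or _b are one class to them, and where a whole thing is asked for, a point or a joint stands for the part that bears it (a point fixed in the world has none). Each returns a list of dicts, best first, with "score" (0 to 1); they miss things now and then, are a little off and sometimes report something else, mostly with a low value. They report only what shows in the picture. A call takes as long as a camera call. They do not tell look-alikes from the thing itself.
- spot_in(name, camera): "extent" ([centre column, centre row, width, height] in pixels, round what is visible of it).
- regions_of(name, camera): "region" (384x512 bool, what is visible of it) and "extent" ([centre column, centre row, width, height] in pixels, round what is visible of it).
The state is a dict: "t": time; "joint_pos": joint angles; "qvel": joint speeds; "effort": joint torques, N m; "tcp_pos": TCP position; "ee_rot": TCP orientation; "wrist_force": force on the tool from outside, world axes, zero at the start; "moment": the same for the moment, N m; "grip_width": finger opening in mm; "grip_force": force on a finger pad.
Only numpy, scipy, OpenCV 4.12 (cv2) and the standard library are available. Lean on these libraries where they do the work, as an engineer would, in place of code of your own. Each camera call takes 0.05 s, during which the arm holds its last target. There are 200 camera calls.

## Working session

There is one attempt and no reset: what is moved stays moved. The work goes in short steps, each a Python script; the robot and the scene stay as the last script left them, time stands still between calls to the robot, and variables do not carry over. Pictures are saved under pics/ and viewed, at most 10 in all, crops included, and the job is handed in when it is done.

```bash
mkdir -p pics; ls
python3 - <<'E'
from station import *
import cv2,numpy as np
ims=[get_image(n) for n in("scene","top")]
for n,i in zip(("scene","top"),ims):
    cv2.imwrite(f"pics/{n}0.png",cv2.cvtColor(i,cv2.COLOR_RGB2BGR))
    c=get_calibration(n); print(n,c)
for n in ("block_center","plunger_top","pin_rod","clamp_pad","hex_key","fixture","end_pin_top"):
    for cam in("scene","top"):
        print(n,cam,[(np.round(d["extent"]).astype(int).tolist(),round(d["score"],2)) for d in spot_in(n,cam)][:4])
print(get_obs())
E
```

```text
pics
scene {'fx': 491.7931417209028, 'fy': 491.7931417209028, 'cx': 246.45188970050518, 'cy': 194.5564065318336, 'R': array([[ 0.8260035 , -0.56357281, -0.01019365],
       [-0.39118404, -0.56013304, -0.73022327],
       [ 0.40582419,  0.60715457, -0.68313254]]), 't': array([-496.5036046,  279.0166277,  855.8021515])}
top {'fx': 432.1324499630731, 'fy': 432.1324499630731, 'cx': 256.5247948159353, 'cy': 194.31435011064096, 'R': array([[ 0.02044608, -0.9997618 , -0.00763567],
       [-0.99585965, -0.01968847, -0.08874641],
       [ 0.08857493,  0.00941857, -0.99602499]]), 't': array([  -9.72407313,  592.36612719, 1062.37983472])}
block_center scene [([281, 188, 16, 12], 0.73), ([218, 213, 29, 26], 0.6), ([219, 160, 32, 24], 0.58)]
block_center top [([186, 173, 36, 27], 0.9), ([250, 217, 23, 17], 0.77)]
plunger_top scene [([266, 241, 23, 20], 0.61)]
plunger_top top [([314, 211, 17, 19], 0.51)]
pin_rod scene []
pin_rod top []
clamp_pad scene [([217, 213, 27, 28], 0.65)]
clamp_pad top []
hex_key scene [([222, 249, 41, 17], 0.53)]
hex_key top [([283, 235, 27, 12], 0.4)]
fixture scene [([235, 245, 148, 111], 0.66)]
fixture top [([277, 219, 126, 84], 0.76)]
end_pin_top scene [([236, 245, 148, 116], 0.86)]
end_pin_top top [([278, 219, 120, 84], 0.91)]
{'t': 0.8, 'joint_pos': array([ 6.82290333e+01,  1.24251207e+01,  9.24371285e+01, -7.02170526e-04,
        7.51324907e+01, -6.42920062e+00]), 'qvel': array([ 0.02493072,  0.02283476, -0.07245401,  0.07998191, -0.07242777,
       -0.05553836]), 'effort': array([-2.84881326e-04, -3.96838582e+01, -3.04232669e+01, -2.33392020e-04,
        4.60193060e-04, -1.04992207e-06]), 'tcp_pos': array([165.36539555, 602.77310797, 231.36100997]), 'ee_rot': array([1.79994849e+02, 1.26340868e-03, 1.64658414e+02]), 'wrist_force': array([-0.4535206 ,  0.45589875, -0.70554466]), 'moment': array([0.01275087, 0.04568649, 0.05602559]), 'grip_force': 0.0, 'grip_width': 85.34750097356378}
```

View pics/scene0.png

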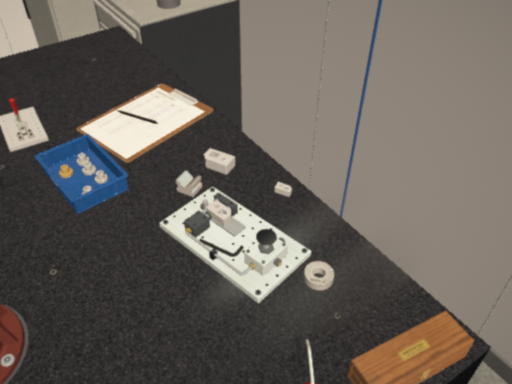

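View pics/top0.png

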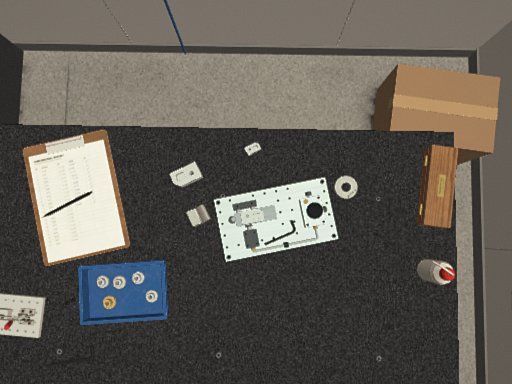

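The scene shows the fixture at about (235,245) and the top view shows it at about (277,219). Three block candidates appear in the top view: large at (186,173) loose on the surface, small at (253,148) loose on the surface, and middle-sized at (250,217) on the rest strip. I choose the one on the rest strip. Next I'll fit the fixture pose and check it in a close crop.

```bash
cat > h.py <<'E'
from station import *
import cv2,numpy as np
from scipy.optimize import least_squares
def cam(name):
    c=get_calibration(name)
    if "mount" in c:
        o=get_obs(); M=np.eye(4); a,b,g=np.radians(o["ee_rot"])
        from scipy.spatial.transform import Rotation as Ro
        M[:3,:3]=Ro.from_euler("xyz",[a,b,g]).as_matrix(); M[:3,3]=o["tcp_pos"]
        T=np.linalg.inv(M@np.array(c["mount"])); R,t=T[:3,:3],T[:3,3]
    else: R,t=np.array(c["R"]),np.array(c["t"])
    return c,R,t
def proj(C,X):
    c,R,t=C; p=np.atleast_2d(X)@R.T+t
    return np.c_[c["fx"]*p[:,0]/p[:,2]+c["cx"],c["fy"]*p[:,1]/p[:,2]+c["cy"]]
def back(C,uv,z):
    c,R,t=C; uv=np.atleast_2d(uv); d=np.c_[(uv[:,0]-c["cx"])/c["fx"],(uv[:,1]-c["cy"])/c["fy"],np.ones(len(uv))]@R
    o=-R.T@t; return o+d*((z-o[2])/d[:,2])[:,None]
def F2W(P,X):
    x,y,a=P; X=np.atleast_2d(np.array(X,float)); c,s=np.cos(a),np.sin(a)
    return np.c_[x+c*X[:,0]-s*X[:,1],y+s*X[:,0]+c*X[:,1],X[:,2]]
def W2F(P,X):
    x,y,a=P; X=np.atleast_2d(np.array(X,float))-[x,y,0]; c,s=np.cos(a),np.sin(a)
    return np.c_[c*X[:,0]+s*X[:,1],-s*X[:,0]+c*X[:,1],X[:,2]]
KEY=dict(c1=(-80,-145,15),c2=(80,-145,15),c3=(80,145,15),c4=(-80,145,15),nest=(20,70,43),plung=(0,-92,87),pin=(20,104,37))
def overlay(img,C,P,pts,crop,f,fn):
    b=cv2.cvtColor(img,cv2.COLOR_RGB2BGR); x0,y0,x1,y1=crop
    b=cv2.resize(b[y0:y1,x0:x1],None,fx=f,fy=f,interpolation=cv2.INTER_CUBIC)
    for k,(u,v) in zip(pts,proj(C,F2W(P,list(pts.values())))):
        q=(int((u-x0+.5)*f),int((v-y0+.5)*f)); cv2.drawMarker(b,q,(0,0,255),0,10,1); cv2.putText(b,k,q,0,.4,(255,0,255),1)
    cv2.imwrite(fn,b)
E
python3 - <<'E'
from h import *
img=get_image("top"); C=cam("top")
m=np.zeros(img.shape[:2],np.uint8); m[172:268,208:345]=(img[172:268,208:345].min(2)>140)*255
m=cv2.morphologyEx(m,cv2.MORPH_OPEN,np.ones((3,3)))
cs=max(cv2.findContours(m,0,2)[0],key=cv2.contourArea)
r=cv2.minAreaRect(cs); w=back(C,cv2.boxPoints(r),15)
print(r,w.round(1),np.linalg.norm(w-np.roll(w,1,0),axis=1))
e=max((w[i]-w[i-1] for i in range(4)),key=np.linalg.norm); e=e*np.sign(e[1])
P=[*w.mean(0)[:2],np.arctan2(-e[0],e[1])]; print(P,np.degrees(P[2])); np.save("P.npy",P)
overlay(img,C,P,KEY,(205,165,345,270),5,"pics/top1.png")
c=get_calibration("wrist"); print(c)
E
```

```text
((275.5240783691406, 218.90017700195312), (63.01178741455078, 114.5353012084961), 78.5506591796875) [[ 578.3  112.4   15. ]
 [ 642.2 -172.5   15. ]
 [ 486.  -205.    15. ]
 [ 423.4   76.4   15. ]] [159.05392547 291.9810708  159.49260858 288.24139103]
[np.float64(532.459077082365), np.float64(-47.15785310478786), np.float64(0.22047427801768915)] 12.632245621607531
{'fx': 274.11218468019945, 'fy': 274.11218468019945, 'cx': 256.32625042603, 'cy': 193.36941442842001, 'mount': array([[-8.97005963e-04, -9.57143169e-01, -2.89613793e-01,
         7.37723222e+01],
       [ 9.99999582e-01, -9.09693880e-04, -9.08047412e-05,
        -2.90582965e-01],
       [-1.76546757e-04, -2.89613753e-01,  9.57143585e-01,
        -1.42272033e+02],
       [ 0.00000000e+00,  0.00000000e+00,  0.00000000e+00,
         1.00000000e+00]])}
```

View pics/top1.png

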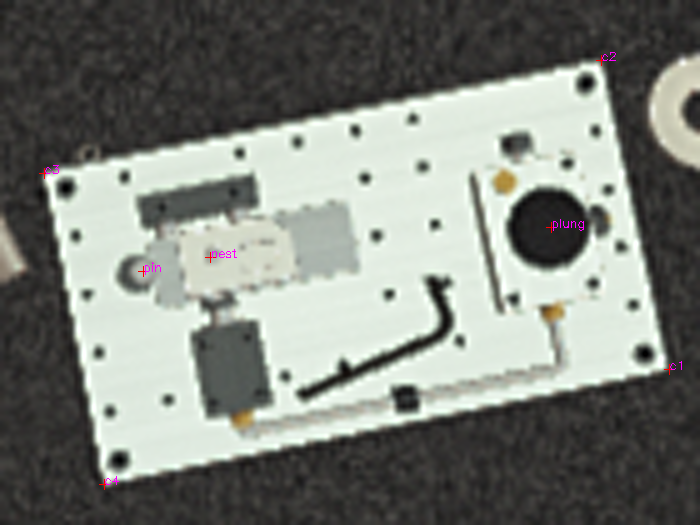

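The overlay fits well. The plate corners, end pin (142,271) and plunger (551,227) fall on their features, and the chosen block is on the rest strip at about (237,260), roughly 13 mm short of the nest. Moving above the rest behind it for a close look.

Run:
```python
from h import *
P=np.load("P.npy"); Y=90+np.degrees(P[2])
grip(0,60)
goto(F2W(P,(20,0,140))[0],[180,0,Y])
C=cam("wrist"); img=get_image("wrist"); o=get_obs()
print(o["t"],o["tcp_pos"],o["ee_rot"],o["joint_pos"],o["wrist_force"],o["grip_width"])
K=dict(KEY,rest=(0,-4,21),rest2=(36,-4,21),sb=(36,42,43),sb0=(4,42,43))
for n in("block_center","end_pin_top"):
  for d in regions_of(n,"wrist")[:3]: 
    print(n,d["score"],d["extent"])
overlay(img,C,P,K,(0,0,512,384),1.5,"pics/w1.png")
```

```text
4.3417 [552.14321453 -41.98810241 140.13440845] [ 1.79985032e+02 -2.90531474e-03  1.02706633e+02] [-1.16160143e+01  9.36570777e+00  1.06458285e+02  9.79116568e-03
  6.41635647e+01 -2.43269133e+01] [-1.26394447 -0.28930056  0.12358104] 0.030003190736226974
block_center 0.83 [424.4, 164.4, 31.7, 39.9]
block_center 0.75 [255.6, 131.8, 36.5, 62.7]
block_center 0.67 [412.4, 3.4, 34.1, 5.9]
end_pin_top 0.86 [233.9, 169.2, 186.9, 284.9]
```

View pics/w1.png

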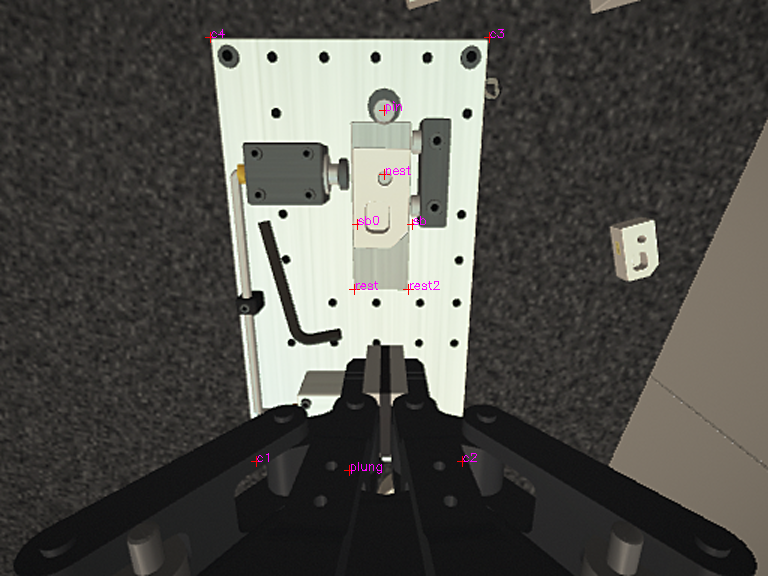

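The wrist view confirms the chosen block on the rest strip. Its -y face is at row 247, with a chamfer on the right corner from about column 388, so the flat face runs x 4 to 22. The end pin is at (384,108) and the block's front edge is at row 148. I'll push at fixture x 16, with force monitoring.

Run:
```python
from h import *
P=np.load("P.npy"); ey=np.array([-np.sin(P[2]),np.cos(P[2]),0])
G=lambda x,y,z,s:move_l(F2W(P,(x,y,z))[0],speed=s)
G(16,5,140,150); G(16,5,50,150); G(16,5,27,60)
f0=get_obs()["wrist_force"]@ey; print("f0",f0,get_obs()["tcp_pos"])
y=5
while y<36:
    y+=2 if y<24 else .6; G(16,y,27,25)
    o=get_obs(); f=o["wrist_force"]@ey-f0
    print(round(y,1),W2F(P,o["tcp_pos"])[0].round(1),round(f,1),round(o["t"],2))
    if f<-6: break
```

```text
f0 1.2488887850638732 [546.52478729 -38.66542356  26.4665112 ]
7 [16.3  7.  27.3] -1.1 6.22
9 [16.1  9.1 27.1] -0.2 6.47
11 [15.9 11.2 27. ] -2.5 6.72
13 [16.  13.1 27. ] -1.3 6.97
15 [16.  15.1 27. ] -2.3 7.22
17 [16.  17.1 27. ] -1.6 7.47
19 [16.1 19.1 27. ] -0.8 7.72
21 [16.1 21.1 27.1] -0.8 7.97
23 [16.  23.1 27. ] -0.7 8.22
25 [16.  25.2 27. ] -1.5 8.47
25.6 [15.9 25.6 27. ] -1.6 8.72
26.2 [16.  26.2 27. ] -2.0 8.97
26.8 [16.  26.8 27. ] -1.8 9.22
27.4 [16.  27.5 27. ] -1.7 9.47
28.0 [16.  28.1 27. ] -2.8 9.72
28.6 [16.  28.7 27. ] -1.4 9.97
29.2 [16.  29.3 27. ] -1.6 10.22
29.8 [16.  29.9 27. ] -1.8 10.47
30.4 [16.  30.5 27. ] -1.5 10.72
31.0 [16. 31. 27.] -1.6 10.97
31.6 [16.1 31.1 27.1] -4.2 11.22
32.2 [16.3 31.2 27.3] -6.0 11.47
```

Run:
```python
from h import *
P=np.load("P.npy")
G=lambda x,y,z,s:move_l(F2W(P,(x,y,z))[0],speed=s)
G(16,24,27,60); G(16,20,60,120); G(20,0,140,150)
C=cam("wrist"); img=get_image("wrist")
overlay(img,C,P,dict(nest=KEY["nest"],sb0=(4,42,43),sb=(36,42,43)),(200,50,320,180),4,"pics/w2.png"); print(get_obs()["t"])
```

```text
12.9333
```

View pics/w2.png

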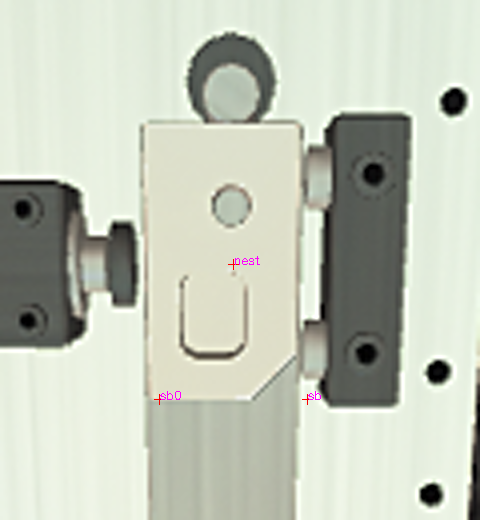

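The block is seated on the end pin at (230,122 in the crop), with a sliver of a gap to the side buttons that the clamp will close. Now I'll pump, stepping down with force checks.

Run:
```python
from h import *
P=np.load("P.npy")
G=lambda x,y,z,s:move_l(F2W(P,(x,y,z))[0],speed=s)
G(0,-92,140,150); G(0,-92,93,120)
f0=get_obs()["wrist_force"][2]
for k in range(7):
    L=[]; solid=False
    for z in (86,82,78,75,72,70,68.6,67.8):
        G(0,-92,z,60); o=get_obs(); f=o["wrist_force"][2]-f0; L.append((round(o["tcp_pos"][2],1),round(f,1)))
        if f>22: solid=o["tcp_pos"][2]>71; break
    G(0,-92,93,80); wait(.3)
    print(k,L,round(get_obs()["t"],2),flush=True)
    if solid or get_obs()["t"]>33: break
b=get_image("scene"); cv2.imwrite("pics/s2.png",cv2.resize(cv2.cvtColor(b,cv2.COLOR_RGB2BGR)[210:300,210:330],None,fx=6,fy=6,interpolation=2))
```

```text
0 [(np.float64(87.1), np.float64(1.9)), (np.float64(83.7), np.float64(5.7)), (np.float64(80.0), np.float64(7.1)), (np.float64(77.2), np.float64(9.0)), (np.float64(74.4), np.float64(9.3)), (np.float64(72.5), np.float64(9.5)), (np.float64(71.2), np.float64(10.4)), (np.float64(70.4), np.float64(10.2))] 17.03
1 [(np.float64(85.7), np.float64(1.5)), (np.float64(82.2), np.float64(3.9)), (np.float64(78.9), np.float64(6.7)), (np.float64(76.2), np.float64(8.6)), (np.float64(73.4), np.float64(8.9)), (np.float64(71.6), np.float64(9.8)), (np.float64(70.3), np.float64(10.7)), (np.float64(69.6), np.float64(11.3))] 19.82
2 [(np.float64(86.1), np.float64(2.3)), (np.float64(83.1), np.float64(6.2)), (np.float64(79.5), np.float64(7.8)), (np.float64(76.7), np.float64(9.6)), (np.float64(73.8), np.float64(9.8)), (np.float64(71.9), np.float64(10.0)), (np.float64(70.6), np.float64(10.0)), (np.float64(69.9), np.float64(10.9))] 22.6
3 [(np.float64(85.8), np.float64(1.4)), (np.float64(82.1), np.float64(2.6)), (np.float64(79.0), np.float64(6.6)), (np.float64(76.4), np.float64(9.6)), (np.float64(73.6), np.float6
[... 359 characters left out ...]
np.float64(70.6), np.float64(12.6)), (np.float64(69.9), np.float64(13.0))] 28.17
5 [(np.float64(85.8), np.float64(2.5)), (np.float64(82.5), np.float64(3.6)), (np.float64(79.3), np.float64(8.0)), (np.float64(77.4), np.float64(14.5)), (np.float64(75.7), np.float64(20.1)), (np.float64(72.7), np.float64(15.2)), (np.float64(70.2), np.float64(10.6)), (np.float64(69.7), np.float64(12.5))] 30.95
6 [(np.float64(85.9), np.float64(1.3)), (np.float64(82.6), np.float64(4.7)), (np.float64(79.4), np.float64(8.5)), (np.float64(77.5), np.float64(15.5)), (np.float64(75.8), np.float64(20.1)), (np.float64(73.1), np.float64(14.0)), (np.float64(72.0), np.float64(19.1)), (np.float64(69.8), np.float64(11.5))] 33.73
```

View pics/s2.png

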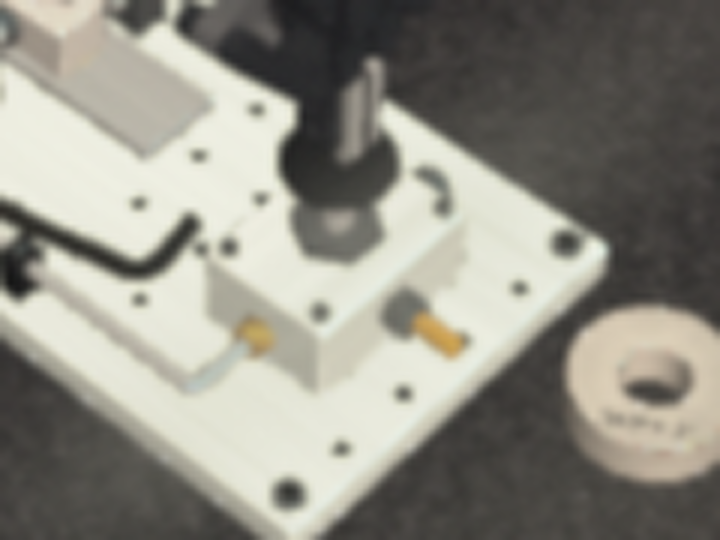

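The pin is well out at about (437,333 in the crop), and the last two strokes met raised resistance at about z 76. I'll lift clear and measure how far it protrudes.

Run:
```python
from h import *
P=np.load("P.npy")
move_l(F2W(P,(0,-92,150))[0],speed=150); move_l(F2W(P,(0,-180,150))[0] if 0 else F2W(P,(-120,-60,170))[0],speed=200)
a=get_image("scene"); C=cam("scene"); b=get_image("top"); T=cam("top"); print(get_obs()["t"])
for n,c in(("scene",C),("top",T)):
    print(n,proj(c,F2W(P,[(0,y,32) for y in(-118,-128,-145)])).round(1).tolist(), np.diff(proj(c,F2W(P,[(0,-128,32),(0,-145,32)])),axis=0))
    for nm in("pin_rod","plunger_top"): print(nm,[(d["score"],d["extent"]) for d in spot_in(nm,n)][:2])
overlay(a,C,P,{str(y):(0,-y,32) for y in(128,145)}|{"pl":(0,-92,87)},(240,225,310,285),9,"pics/s3.png")
b=cv2.cvtColor(b,cv2.COLOR_RGB2BGR)[180:260,225:345]
a=cv2.cvtColor(a,cv2.COLOR_RGB2BGR)[185:285,180:310]
z=lambda i,f:cv2.resize(i,None,fx=f,fy=f,interpolation=2)
A=cv2.imread("pics/s3.png")[:, :630]; B=z(b,5)[:400]; 
cv2.imwrite("pics/s3.png",cv2.resize(A,(400,343))); cv2.imwrite("pics/m.png",np.vstack([np.hstack([A[100:,:][:420,:600]*1, np.zeros((420,20,3),np.uint8)])[:180*0+420,:600]]))
m=np.zeros((600,800,3),np.uint8); m[:280,:420]=cv2.resize(b,(420,280),interpolation=2); m[:300,425:800]=cv2.resize(a,(375,288),interpolation=2)[:300] if 0 else cv2.resize(a,(375,300),interpolation=2); m[300:600,:350]=cv2.resize(A,(350,300))
cv2.imwrite("pics/m.png",m)
```

```text
35.1917
scene [[275.0, 260.1], [278.9, 262.8], [285.6, 267.5]] [[6.73322988 4.68047548]]
pin_rod [(0.44, [221.9, 248.4, 44.9, 22.8])]
plunger_top [(0.83, [265.4, 240.0, 22.9, 16.8])]
top [[322.1, 209.0], [326.0, 208.3], [332.7, 206.9]] [[ 6.66313744 -1.35458641]]
pin_rod []
plunger_top [(0.51, [313.5, 210.6, 20.8, 16.3])]
```

View pics/m.png

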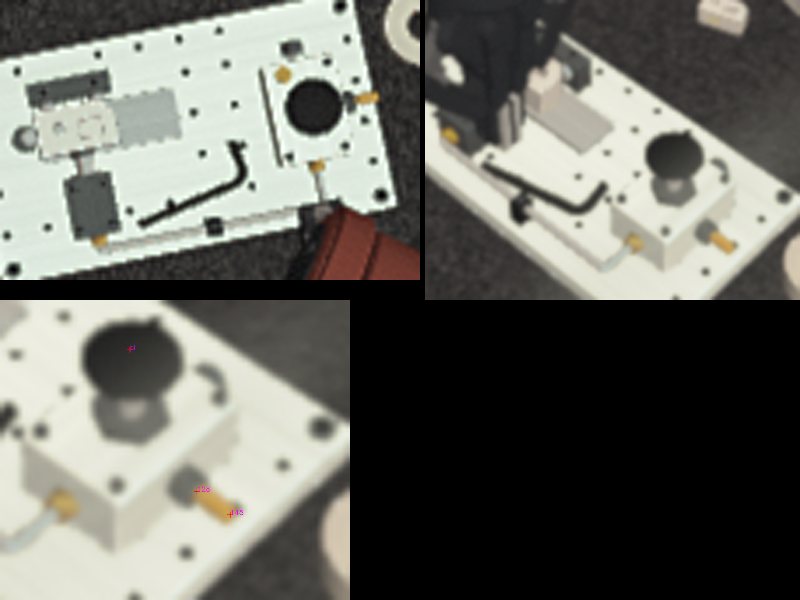

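The pin appears to span y −128 to −145 in the scene overlay, which matches fully out. The hex key and ring gauge are where they were. One close wrist look will check the groove.

Run:
```python
from h import *
P=np.load("P.npy")
move_l(F2W(P,(0,-205,125))[0],speed=220)
C=cam("wrist"); a=get_image("wrist"); print(get_obs()["t"])
uv=proj(C,F2W(P,[(0,y,32) for y in(-118,-128,-145)])); print(uv)
u,v=uv[1].astype(int)
overlay(a,C,P,{"128":(8,-128,32),"145":(8,-145,32)},(max(u-55,0),max(v-40,0),u+55,v+45),7,"pics/w3.png")
```

```text
36.475
[[257.19070406  94.13418631]
 [257.18762573 107.11295107]
 [257.18257042 128.42697026]]
```

View pics/w3.png

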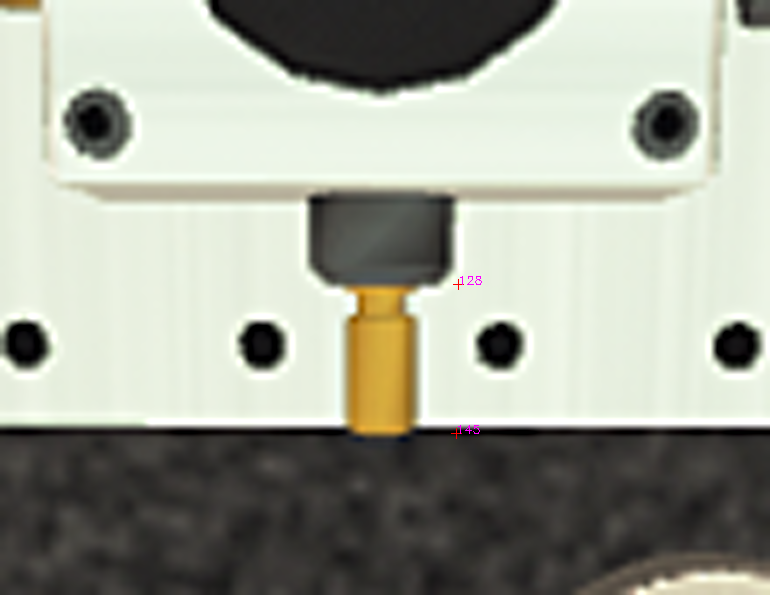

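The witness groove shows clear of the boss at (382,302). The pin reaches from row 287 to row 436, which is 149 px or 17 mm, so it is fully out. In the previous top view the clamp pad is against the block. Handing in.

```bash
python3 -c "
from station import *
print(sign_off())"
```

```text
the job is handed in; nothing more can be done
None
```

The block is home against the end pin and clamped, and the brass indicator pin is fully out with its witness groove showing (17 mm proud); I handed the job in at about 36.5 s, but `sign_off()` returned no verdict.

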